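# Square the board pallet on the preheater and switch the heat on

### The arm

A 6-joint arm with a two-finger parallel gripper is mounted at the origin on the work surface. World frame = base frame: x ahead of the robot, y to its left, z up, the work surface at z = 0. Lengths are in m, angles in rad, forces in N, time in s.
With the tool pointing down it reaches from about 0.25 to 0.725 m from the base axis. Payload 4 kg.
Tool frame: the origin (TCP) lies at the very end of the fingers, on their centre line; the grasp point (between the pads) lies bot.grasp_offset behind it (bot.grasp_offset is the distance from the TCP to the grasp point, in m); z points along the fingers, y is the direction in which the jaws open and shut (so a half turn about z gives the same grasp; the last joint's range is limited). The gripper opens to 85 mm and grips with 20 to 120 N. Pads are 22 mm wide; open, the fingers measure 114 mm over their backs; the gripper's body (76 mm by 85 mm) begins 54 mm behind the grasp point. The pads swing forward as they close: fully open they stand 13 mm farther back than shut.
Start: joints at [1.117, 0.241, 0.005, 1.335, 0, 1.571], TCP at [0.219, 0.449, 0.231] pointing down, gripper open.
Joint ranges: [-2.72, 2.72], [-1.05, 1.87], [-1.09, 1.28], [-1.99, 2.15], [-1.42, 1.44], [-3.14, 3.14]. Speed limits (rad/s): [2.79, 2.79, 3.14, 3.14, 3.14, 3.14].

### API

Orientations are given as a unit quaternion [x, y, z, w].
In Python, from workcell import bot gives the robot as it stands. The module is installed in compiled form; this text tells all that it offers.
- The arm moves only by the shell command python3 -m jog 'ROWS' [OPENING]. ROWS is JSON, a list that holds one entry, the list of rows, each a list of 6 numbers: the shift along the tool's x, y, z in m, then the turn, a rotation vector about the tool's x, y, z in degrees. In form: [[[dx, dy, dz, wx, wy, wz], ...]]. A call has 1 to 12 rows; each row shifts and turns the pose as measured when the row begins, along the tool's axes as they then stand; what a row does not reach is not made up. A row lasts 1/8 s, in which the tool goes at most 62.5 mm and 10.7 degrees, less where a joint would pass 70% of its speed; a pose out of reach is approached as far as the arm can. A call is refused whole if a number of a shift passes 0.0625 or a number of a turn 10.7, either way. A call with a gripper value outside its range is refused whole. OPENING is the finger opening in m, from 0 to 0.0854, set as the call begins (- or left out, the last holds). The fingers move at their own pace and stop on an object; the grip force is fixed at half the most. Time passes only in rows, so rows that do not move let the fingers close. It gives the time, the measured TCP pose, the force and the opening at its end, in the units of the state.
- bot.get_obs(): the state, without advancing time (a new reading comes with each control period).
- bot.camera(name): name is "scene" or "top" or "wrist"; returns a dict with "pixels" (384x512x3 uint8, red, green, blue), "fx", "fy", "cx", "cy" (pixels), "rvec" (rotation vector, rad) and "tvec" (3), from world to camera coordinates, as OpenCV has them. Camera axes: x right, y down, z forward; pixel columns grow to the right and rows downward; lengths in m; the calibration is good to about 2 mm. A picture is of the moment at which its call begins. There is no depth.
- bot.job_done(): hands the job in, once; it reports no verdict.
The state is a dict: "clock": time; "joint_pos": joint angles; "joint_vel": joint speeds; "tau": joint torques, N m; "eef_pos": TCP position; "tool_rot": TCP orientation; "ft_force": force on the tool from outside, world axes, zero at the start; "ft_torque": the same for the moment, N m; "grip_width": finger opening in m.
Only numpy, scipy, OpenCV 4.12 (cv2) and the standard library are available. Lean on these libraries where they do the work, as an engineer would, in place of code of your own. Each camera call takes 0.05 s, during which the arm holds its last target. There are 200 camera calls.

### The job

Take the push stick out of its stand and use it to nudge the board pallet on the preheater's plate until it lies square in the corner, touching both stops, without touching the pallet with the fingers, and put the stick back in its stand. Then, with the pallet still square, push the selector in and turn it clockwise from off to the next position, the first heat setting, and let it spring back out there. Leave the other things on the bench where they are.

Things in the scene. Friction and masses are not known exactly. Their poses are not given: they have to be found in the camera images.
- preheater: fixed grey preheater, 240 x 230 mm; origin: centre of its underside, x away from its panel, y left, z up. Front 80 mm (x -120 to -40): panel sloping 35 deg, rising from 12 to 68 mm high. Behind: flat plate, top at z 72 mm, x -35 to 115, y -105 to 105. Two stop bars on it, 8 mm wide, 10 mm high, make a square corner: back stop's face at x = 107 (all along y), left stop's at y = 97 (all along x)
- corner (a point): inner corner where the faces of the two stops meet, at the plate's surface, (107, 97, 72) mm in the preheater's frame; axes as the preheater's, so the plate's free area lies towards -x and -y
- pallet: flat dark solder pallet, loose on the plate, 80 (x) x 105 (y) x 8 mm, 110 to 220 g, slides easily (friction 0.3), with a green circuit board whose parts rise to 18 mm above its underside. Origin: centre of its underside; x, y along its edges, turned at most 9 deg from the preheater's axes. It starts some 10 to 35 mm off the back stop and 20 to 55 mm off the left stop
- pallet_corner (a point): the pallet's lower corner that belongs in the square corner, at (40, 52.5, 0) mm of the pallet; with the pallet home it coincides with corner
- stand: fixed black stand of the stick, left or right of the preheater: foot 76 x 76 mm, block 64 x 64 mm and 55 mm high, a 21 mm square hole down its middle whose floor is 7 mm above the underside. Origin: centre of its underside, z up
- stick: push stick, 175 mm long, 40 g, standing upright in the stand at the start: a round white rod 12 mm in diameter from 0 to 86 mm, above it a grey square handle 15 x 15 mm up to 175 mm. Origin: centre of its foot; z along it to the handle's top, x and y square to the handle's faces
- selector_grip (a point): middle of the selector knob's grip bar, on the knob's axis, 28 mm out from the panel. z: out of the panel along the axis (35 deg from vertical, leaning to the preheater's -x); x: along the bar to its white pointer end. Bar 46 (x) x 12 (y) x 22 mm (z -11 to 11), on a round skirt, radius 26 (upper face z -11, underside 12 mm off the panel). Axis meets the panel at (-80, -30, 40) mm of the preheater
- selector (a joint): angle of the selector, rad, growing clockwise as seen facing the panel: 0 off (pointer straight up the slope); 0.785, 1.571, 2.356 the three heat settings. Each setting holds it with about 0.1 rad of play; it turns only while pushed in. Let go between settings, it stays in
- selector_push (a joint): how far the selector is pushed in along its axis, m: 0 out, 0.009 fully in. A spring resists with 4 N at first, 7 N when fully in. Free to turn once more than 0.006 in; springs out when let go in a setting
- flux_bottle: amber bottle, 48 mm in diameter, 120 mm high, beside the preheater on the side away from the stand; origin under its centre
- solder_reel: aluminium solder reel standing on its flange, 54 mm in diameter, 40 mm high, right of and beyond the preheater; origin under its centre
- screwdriver: screwdriver lying on the mat, 170 mm long, left of and beyond the preheater; origin near its middle
- magnifier: magnifier stand: black foot 100 x 80 mm, steel post and ring lens, 260 mm high, at the far right; origin under the foot's centre

How it is judged:
On the way:
1. the pallet lies square in the corner, both edges against the stops, with the selector still off (x of pallet_corner in the frame of corner between -0.003 and 0.003 m and y of pallet_corner in the frame of corner between -0.003 and 0.003 m and z of pallet_corner in the frame of corner below 0.003 m and angle between the x axis of pallet and the x axis of preheater, either way round below 0.035 rad and value of joint selector below 0.25 rad), for 0.2 s.
At the end, for the whole second after the job is handed in: Pallet flat and square in the corner (within 3 mm of each stop and 2 degrees); selector at the first heat setting (0.785 rad within 0.15), fully out again (within 1.5 mm); stick at the bottom of its stand's hole (within 8 mm, tilted under 14 degrees); all at rest (x of pallet_corner in the frame of corner between -0.003 and 0.003 m and y of pallet_corner in the frame of corner between -0.003 and 0.003 m and z of pallet_corner in the frame of corner below 0.003 m and angle between the x axis of pallet and the x axis of preheater, either way round below 0.035 rad and value of joint selector between 0.635 and 0.935 rad and velocity of joint selector below 0.1 rad/s and value of joint selector_push below 0.0015 m and horizontal distance between stick and stand below 0.012 m and z of stick in the frame of stand below 0.015 m and angle between stick's own z axis and vertical below 0.25 rad and linear speed of each of stick, pallet below 0.02 m/s); the robot touches nothing.
It fails at once if the fingers or the arm touch the pallet (contact force between any of the fingers, the arm and pallet above 0.5 N).
It fails at once if the flux bottle is disturbed by more than 20 mm (distance of flux_bottle from where it was at the start of the episode above 0.02 m).
It fails at once if the solder reel is disturbed by more than 20 mm (distance of solder_reel from where it was at the start of the episode above 0.02 m).
It fails at once if the screwdriver is disturbed by more than 20 mm (distance of screwdriver from where it was at the start of the episode above 0.02 m).
It fails at once if the magnifier is disturbed by more than 20 mm (distance of magnifier from where it was at the start of the episode above 0.02 m).
It also fails if it takes over 67 s, if anything falls off the work surface, if the arm or the gripper's body presses on something with over 40 N, if the wrist force passes 120 N, or if a joint passes its speed limit or range.

## Working session

There is one attempt and no reset: what is moved stays moved. The work goes in short steps, Python scripts to look and compute and a shell command to move; the robot and the scene stay as the last step left them, time stands still between calls to the robot, and variables do not carry over. Pictures are saved under pics/ and viewed, on a budget of 10 in all, crops included, one or two more only if the job needs it, and the job is handed in when it is done.

```bash
mkdir -p pics; cat > h.py <<'E'
import numpy as np,cv2,json
from scipy.spatial.transform import Rotation as R
from workcell import bot
def snap(n,f):
    c=bot.camera(n); cv2.imwrite(f'pics/{f}.png',c['pixels'][:,:,::-1])
    d={k:(v.tolist() if hasattr(v,'tolist') else v) for k,v in c.items() if k!='pixels'}
    json.dump(d,open(f'pics/{f}.json','w')); return c
def load(f):
    d=json.load(open(f'pics/{f}.json'))
    return d
def K(c): return np.array([[c['fx'],0,c['cx']],[0,c['fy'],c['cy']],[0,0,1.]])
def ray(c,u,v):
    r=R.from_rotvec(np.ravel(c['rvec'])).as_matrix(); t=np.ravel(c['tvec'])
    return -r.T@t, r.T@np.array([(u-c['cx'])/c['fx'],(v-c['cy'])/c['fy'],1])
def atz(c,u,v,z):
    o,d=ray(c,u,v); return o+d*(z-o[2])/d[2]
def proj(c,P):
    return cv2.projectPoints(np.float64(P).reshape(-1,1,3),np.float64(np.ravel(c['rvec'])),np.float64(np.ravel(c['tvec'])),K(c),None)[0].reshape(-1,2)
def st():
    o=bot.get_obs(); print(o['clock'],np.round(o['eef_pos'],4),np.round(o['tool_rot'],4),np.round(o['ft_force'],1),o['grip_width'],np.round(o['joint_pos'],3))
E
python3 - <<'E'
from h import *
st();print(bot.grasp_offset)
for n in('top','scene'):
    c=snap(n,n+'0'); print(n,ray(c,256,192))
    cv2.imwrite(f'pics/{n}0b.png',cv2.resize(c['pixels'][:,:,::-1],(800,600),interpolation=cv2.INTER_CUBIC))
E
```

```text
0.0 [0.2189 0.4488 0.2304] [ 2.249e-01  9.744e-01 -1.000e-03 -2.000e-04] [ 0.2 -0.4 -0.2] 0.08557488685665089 [1.117 0.241 0.004 1.335 0.    1.571]
0.0187
top (array([ 0.49324793, -0.06193731,  1.1457017 ]), array([ 0.08256575, -0.00663277, -0.9965798 ]))
scene (array([1.14736309, 0.11889605, 0.68814156]), array([-0.68047713, -0.18288142, -0.70968706]))
```

View pics/top0b.png

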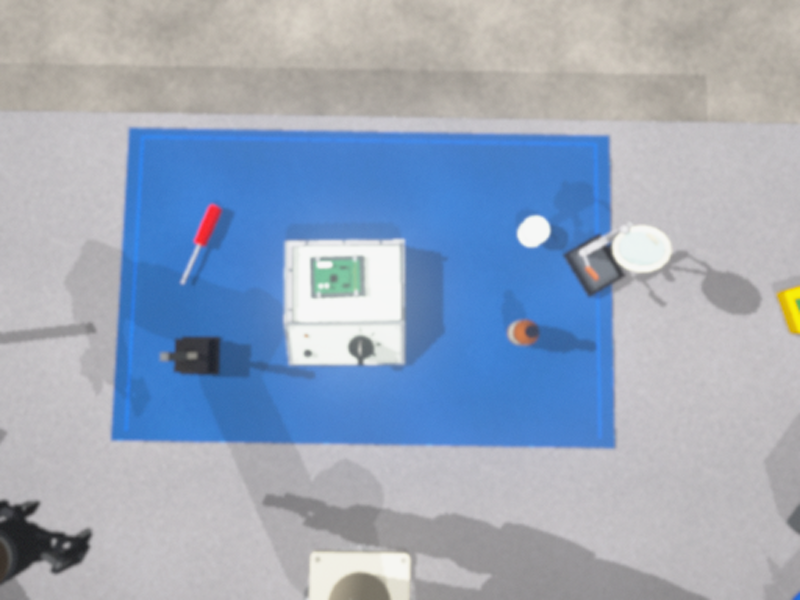

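View pics/scene0b.png

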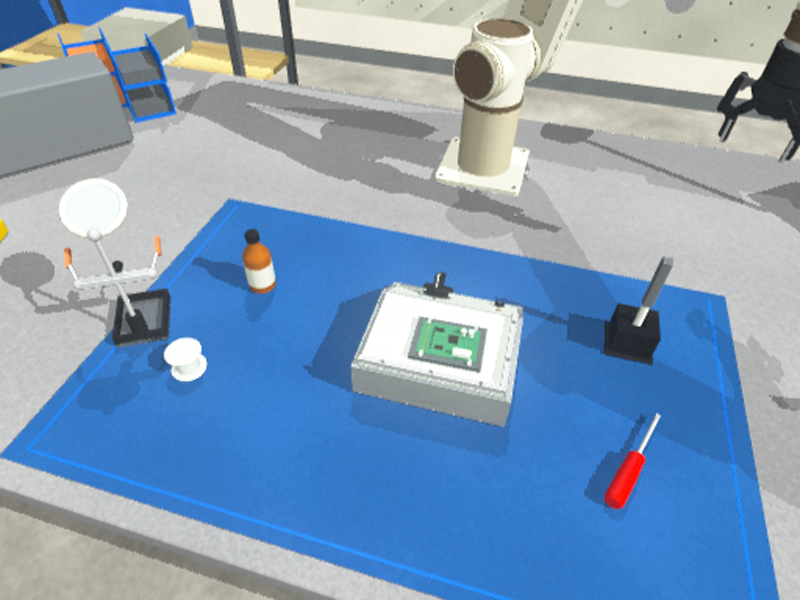

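Top view (800x600): preheater spans (285,240)-(405,365), knob (361,347), pallet around (337,276), stand block (200,355) with stick leaning outward only by parallax. Enlarging for precise pixels.

```bash
python3 - <<'E'
from h import *
t=load('top0');s=.64
for n,u,v,z in [('BL',285,240,.082),('BR',405,240,.082),('FL',288,365,.01),('FR',405,365,.01),('stand',197,356,.055),('sticktop',165,356,.18),('bottle',522,333,.06),('knob',361,347,.06)]:
    print(n,atz(t,u*s,v*s,z).round(4))
i=cv2.imread('pics/top0.png')
cv2.imwrite('pics/c1.png',cv2.resize(i[145:245,95:270],None,fx=4.57,fy=4.57,interpolation=cv2.INTER_CUBIC))
E
```

```text
BL [0.6925 0.1512 0.082 ]
BR [ 0.696  -0.0769  0.082 ]
FL [0.4541 0.1517 0.01  ]
FR [ 0.4575 -0.0813  0.01  ]
stand [0.4702 0.3178 0.055 ]
sticktop [0.472  0.3285 0.18  ]
bottle [ 0.5233 -0.3038  0.06  ]
knob [0.492 0.004 0.06 ]
```

View pics/c1.png

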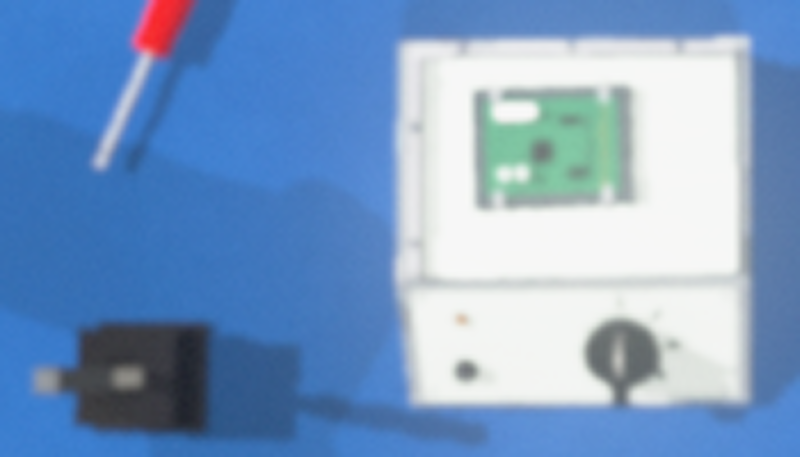

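Crop (4.57x, origin 95,145): preheater top corners (398,38),(750,36), base front (411,405),(750,403); pallet corners (475,91),(631,87),(634,202),(478,208); stand block top centre ~(131,377), stick top (45,380).

```bash
cat >> h.py <<'E'
from scipy.optimize import least_squares
def fit(c,pts,uv,z0,x0=(0.58,.04,0)):
    pts=np.float64(pts)
    def w(p): return np.c_[R.from_euler('z',p[2]).apply(pts)+[p[0],p[1],z0]]
    r=least_squares(lambda p:(proj(c,w(p))-uv).ravel(),x0); return r.x,np.abs(r.fun).max()
E
python3 - <<'E'
from h import *
t=load('top0'); f=lambda a:np.float64(a)/4.57+[95,145]-.5+.5/4.57
# outline: plate z .072 or stop top .082 at +x/+y edges
ph,e=fit(t,[[.115,.105,.082],[.115,-.105,.078],[-.12,.12,.006],[-.12,-.12,.006]],f([[398,38],[748,38],[411,405],[750,403]]),0); print(ph,e)
Rp=R.from_euler('z',ph[2])
pa,e=fit(t,[[.04,.0525,.008],[.04,-.0525,.008],[-.04,-.0525,.008],[-.04,.0525,.008]],f([[475,91],[631,87],[634,202],[478,208]]),.072,(.6,.06,0)); print(pa,e)
print('pallet in ph',Rp.inv().apply([pa[0]-ph[0],pa[1]-ph[1],0]),'yawdiff deg',np.degrees(pa[2]-ph[2]))
Ra=R.from_euler('z',pa[2]); print('corner in ph',Rp.inv().apply(Ra.apply([.04,.0525,0])+[pa[0]-ph[0],pa[1]-ph[1],0]))
for w,u in [((131,377),.055),((45,380),.182),((127,377),.085)]: print(atz(t,*f(w),u))
print('knob',Rp.apply([-.08-.028*np.sin(np.radians(35)),-.03,.04+.028*np.cos(np.radians(35))])+[ph[0],ph[1],0])
for n,p in [('plate corners',[[.107,.097,.072],[.107,-.1,.072],[-.035,.097,.072]])]:
    print(n,(proj(t,Rp.apply(p)+[ph[0],ph[1],0])-[95,145])*4.57)
E
```

```text
[0.5796103  0.03782959 0.01754046] 3.038748447749299
[0.62511801 0.05018846 0.04827789] 0.863066401157198
pallet in ph [0.04571748 0.01155879 0.        ] yawdiff deg 1.7611253822832653
corner in ph [0.08408512 0.06526329 0.        ]
[0.47223756 0.32632282 0.055     ]
[0.4722226  0.33070264 0.182     ]
[0.47277776 0.31818705 0.085     ]
knob [0.48409112 0.00614935 0.06293626]
plate corners [[424.21518663  53.98350349]
 [724.68897765  53.35756998]
 [421.36335369 270.45510076]]
```

```bash
python3 - <<'E'
from h import *
t=load('top0'); f=lambda a:np.float64(a)/4.57+[95,145]-.5+.5/4.57
for zb in (.068,.072):
  ph,e=fit(t,[[.12,.115,zb],[.12,-.115,zb],[-.12,.115,.012],[-.12,-.115,.012]],f([[398,38],[750,36],[411,405],[750,403]]),0); print(ph,e)
Rp=R.from_euler('z',ph[2])
pa,e=fit(t,[[.04,.0525,.008],[.04,-.0525,.008],[-.04,-.0525,.008],[-.04,.0525,.008]],f([[475,91],[631,87],[634,202],[478,208]]),.072,(.6,.06,0)); print(pa,e)
Ra=R.from_euler('z',pa[2]); print('corner in ph',Rp.inv().apply(Ra.apply([.04,.0525,0])+[pa[0]-ph[0],pa[1]-ph[1],0]),np.degrees(pa[2]-ph[2]))
print('knob',Rp.apply([-.08-.028*np.sin(np.radians(35)),-.03,.04+.028*np.cos(np.radians(35))])+[ph[0],ph[1],0])
print((proj(t,Rp.apply([[.107,.097,.082],[.107,-.1,.082],[-.035,.097,.082]])+[ph[0],ph[1],0])-[95,145])*4.57)
E
```

```text
[0.57865372 0.03787293 0.02054608] 0.3522445642890375
[0.57826995 0.03768032 0.01976157] 0.255595840719252
[0.62511801 0.05018846 0.04827789] 0.863066401157198
corner in ph [0.08557291 0.06519913 0.        ] 1.6338648356638978
knob [0.48282137 0.005788   0.06293626]
[[421.24715943  53.59623505]
 [724.53898531  52.29937533]
 [418.82576874 272.11673774]]
```

Preheater fits at (0.578, 0.038), yaw 1.1°; pallet is 21 mm off the back and 32 mm off the left stop, with yaw +1.6° relative. I'll go over the stand for a wrist view.

```bash
python3 -m jog '[[[0,0,-0.02,0,0,-8.7],[0,0,-0.02,0,0,-8.7],[0,0,-0.02,0,0,-8.7],[-0.044,-0.025,0,0,0,0],[-0.044,-0.025,0,0,0,0],[-0.044,-0.025,0,0,0,0],[-0.044,-0.025,0,0,0,0],[-0.044,-0.025,0,0,0,0],[0,0,0,0,0,0]]]'
python3 - <<'E'
from h import *
st(); c=snap('wrist','w1')
print(proj(c,[[.472,.322,.182],[.472,.322,.093],[.472,.322,.055]]))
cv2.imwrite('pics/w1b.png',cv2.resize(c['pixels'][:,:,::-1],(800,600),interpolation=cv2.INTER_CUBIC))
E
```

```text
clock: 1.23
eef_pos: [0.4459, 0.3237, 0.2869]
tool_rot: [-0.011, 1.0, -0.005, -0.003]
ft_force: [-0.1, -0.1, 0.7]
grip_width: 0.0852
1.225 [0.4459 0.3237 0.2869] [-0.0109  0.9999 -0.0048 -0.0034] [-0.1 -0.1  0.7] 0.08516313190715621 [ 0.63   0.34   0.283  1.526 -0.004  0.608]
[[249.5287932  221.55789954]
 [250.59282347 191.33912   ]
 [250.90439288 182.49045499]]
```

View pics/w1b.png

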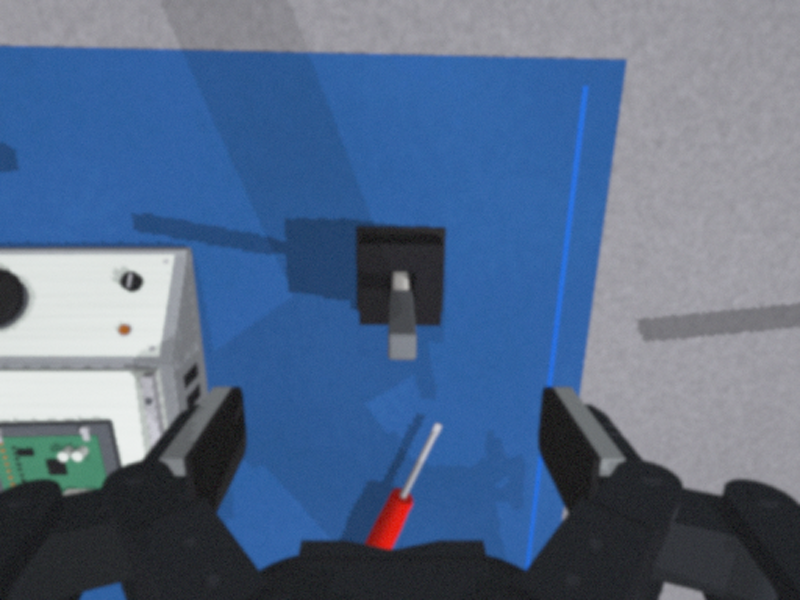

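Wrist view: handle top centred at (403,346), rod entering hole at ~(401,285), block top x 359–443; the stick is upright and square to the view.

```bash
python3 - <<'E'
from h import *
c=load('w1');s=.64
for n,u,v,z in [('top',403,346,.182),('rod',401,275,.093),('blkL',359,324,.055),('blkR',442,324,.055),('blkL2',358,243,.055),('blkR2',443,243,.055),('topL',390,359,.182),('topR',416,359,.182)]: print(n,atz(c,u*s,v*s,z).round(4))
o=bot.get_obs(); print(R.from_quat(o['tool_rot']).as_matrix().round(3))
E
```

```text
top [0.4717 0.3289 0.182 ]
rod [0.4546 0.3281 0.093 ]
blkL [0.5044 0.2966 0.055 ]
blkR [0.5027 0.3621 0.055 ]
blkL2 [0.4398 0.2956 0.055 ]
blkR2 [0.4382 0.3597 0.055 ]
topL [0.4793 0.3222 0.182 ]
topR [0.479  0.3361 0.182 ]
[[-1.    -0.024 -0.008]
 [-0.024  1.    -0.009]
 [ 0.008 -0.009 -1.   ]]
```

```bash
python3 -m jog '[[[-0.026,0.0045,0,-0.5,-0.5,0],[0,0,0.02,0,0,0],[0,0,0.03,0,0,0]]]' 
python3 - <<'E'
from h import *
o=bot.get_obs(); M=R.from_quat(o['tool_rot']).as_matrix(); print(M.round(4)); print(M.T@(np.array([.4715,.3287,.138])-o['eef_pos']))
E
```

```text
clock: 1.65
eef_pos: [0.4693, 0.3326, 0.2379]
tool_rot: [-0.014, 1.0, 0.002, 0.002]
ft_force: [0.5, 0.5, -0.1]
grip_width: 0.0855
[[-0.9996 -0.0272  0.0034]
 [-0.0272  0.9996  0.0032]
 [-0.0035  0.0031 -1.    ]]
[-0.00172907 -0.00428324  0.0998675 ]
```

```bash
python3 -m jog '[[[-0.002,-0.004,0.02,0.2,0.2,0],[0,0,0.02,0,0,0],[0,0,0.02,0,0,0],[0,0,0.02,0,0,0],[0,0,0.02,0,0,0],[0,0,0,0,0,0]]]' 
python3 -m jog '[[[0,0,0,0,0,0],[0,0,0,0,0,0],[0,0,0,0,0,0],[0,0,0,0,0,0],[0,0,0,0,0,0],[0,0,0,0,0,0]]]' 0.01
```

```text
clock: 2.4
eef_pos: [0.4605, 0.3327, 0.1315]
tool_rot: [-0.02, 1.0, -0.002, -0.005]
ft_force: [-0.2, 0.5, -0.0]
grip_width: 0.0855
clock: 3.15
eef_pos: [0.4607, 0.3335, 0.1347]
tool_rot: [-0.02, 1.0, -0.002, -0.003]
ft_force: [-0.1, -0.7, 0.2]
grip_width: 0.014
```

Drifted 11 mm in x; the grip would be near the pad edge. Regrip centred.

```bash
python3 -m jog '[[[0,0,0,0,0,0],[0,0,0,0,0,0],[0,0,0,0,0,0],[-0.0105,-0.004,-0.003,-0.1,-0.5,1],[0,0,0,0,0,0]]]' 0.05
python3 - <<'E'
from h import *
o=bot.get_obs(); M=R.from_quat(o['tool_rot']).as_matrix(); print(M.round(4)); print(M.T@(np.array([.4715,.3287,.138])-o['eef_pos']))
E
```

```text
clock: 3.78
eef_pos: [0.4728, 0.3309, 0.1383]
tool_rot: [-0.011, 1.0, 0.001, 0.002]
ft_force: [-0.6, -0.9, -0.9]
grip_width: 0.0504
[[-0.9997 -0.0227  0.0045]
 [-0.0227  0.9997  0.0012]
 [-0.0045  0.0011 -1.    ]]
[ 0.00134744 -0.00214786  0.00032568]
```

```bash
python3 -m jog '[[[0.001,-0.002,0,0,0.2,0],[0,0,0,0,0,0],[0,0,0,0,0,0],[0,0,0,0,0,0],[0,0,0,0,0,0],[0,0,0,0,0,0]]]' 0.008
python3 -m jog '[[[0,0,-0.015,0,0,0],[0,0,-0.015,0,0,0],[0,0,0,0,0,0]]]'
```

```text
clock: 4.53
eef_pos: [0.4718, 0.3286, 0.1383]
tool_rot: [-0.011, 1.0, 0.001, 0.0]
ft_force: [0.4, 0.5, -0.7]
grip_width: 0.0143
clock: 4.9
eef_pos: [0.4719, 0.3289, 0.1711]
tool_rot: [-0.011, 1.0, 0.001, 0.001]
ft_force: [-0.1, 0.3, 0.1]
grip_width: 0.0142
```

```bash
cat >> h.py <<'E'
PH=np.array([.57835,.0378,0]); YAW=.0200
def rod(tx=None,ty=None,tz=None):
    o=bot.get_obs(); M=R.from_quat(o['tool_rot']).as_matrix(); f=o['eef_pos']+M@[0,0,.1313]
    P=R.from_euler('z',YAW).as_matrix(); p=P.T@(f-PH); d=M.T@np.array([0,0,-1.])
    print('foot in ph',p.round(4),'F',np.round(o['ft_force'],2),'tiltfix wx,wy deg',np.degrees([-d[1],d[0]]).round(2),'yaw err deg',np.degrees(np.arctan2(M[1,1],M[0,1])-np.pi/2-YAW).round(2))
    if tx is not None:
        t=np.array([tx,ty,p[2] if tz is None else tz]); print('tool delta',(M.T@(P@(t-p))).round(4))
E
python3 -m jog '[[[0,0,-0.03,0,0,0],[0,0,-0.03,0,0,0],[0,0,0,0,0,0]]]'
python3 -c "
from h import *
rod(-.012,.0116,.105)"
```

```text
clock: 5.28
eef_pos: [0.4717, 0.3287, 0.2326]
tool_rot: [-0.011, 1.0, 0.001, 0.001]
ft_force: [0.1, -0.3, -1.0]
grip_width: 0.0145
foot in ph [-0.1007  0.2932  0.1013] F [ 0.1  -0.31 -0.96] tiltfix wx,wy deg [0.1  0.07] yaw err deg 0.15
tool delta [-0.0879 -0.2818 -0.004 ]
```

```bash
python3 -m jog '[[[0,0,-0.006,0,0,0],[-0.022,-0.04,0,0,0,0],[-0.022,-0.05,0,0,0,0],[-0.022,-0.05,0,0,0,0],[-0.022,-0.05,0,0,0,0],[0,-0.05,0,0,0,0],[0,-0.04,0,0,0,0],[0,0,0,0,0,0]]]'
python3 -c "
from h import *
rod(-.012,.0116,.0745)"
```

```text
clock: 6.28
eef_pos: [0.5659, 0.0426, 0.229]
tool_rot: [-0.013, 1.0, -0.001, -0.006]
ft_force: [-0.3, 0.6, -0.5]
grip_width: 0.0137
foot in ph [-0.0141  0.0048  0.0977] F [-0.32  0.64 -0.47] tiltfix wx,wy deg [-0.1  -0.74] yaw err deg 0.36
tool delta [-0.0024  0.0068  0.0231]
```

```bash
python3 -m jog '[[[-0.0,0.007,0.01,-0.1,-0.7,0.3],[0,0,0.006,0,0,0],[0,0,0,0,0,0]]]'
python3 - <<'E'
from h import *
rod(-.012,.0116,.0745); c=snap('wrist','w2'); 
cv2.imwrite('pics/w2b.png',cv2.resize(c['pixels'][:,:,::-1],(800,600),interpolation=cv2.INTER_CUBIC))
E
```

```text
clock: 6.65
eef_pos: [0.5645, 0.0506, 0.2105]
tool_rot: [-0.011, 1.0, 0.0, -0.002]
ft_force: [0.5, -0.7, 0.1]
grip_width: 0.0139
foot in ph [-0.0142  0.0132  0.0792] F [ 0.49 -0.74  0.15] tiltfix wx,wy deg [ 0.04 -0.25] yaw err deg 0.08
tool delta [-0.0022 -0.0016  0.0047]
```

View pics/w2b.png

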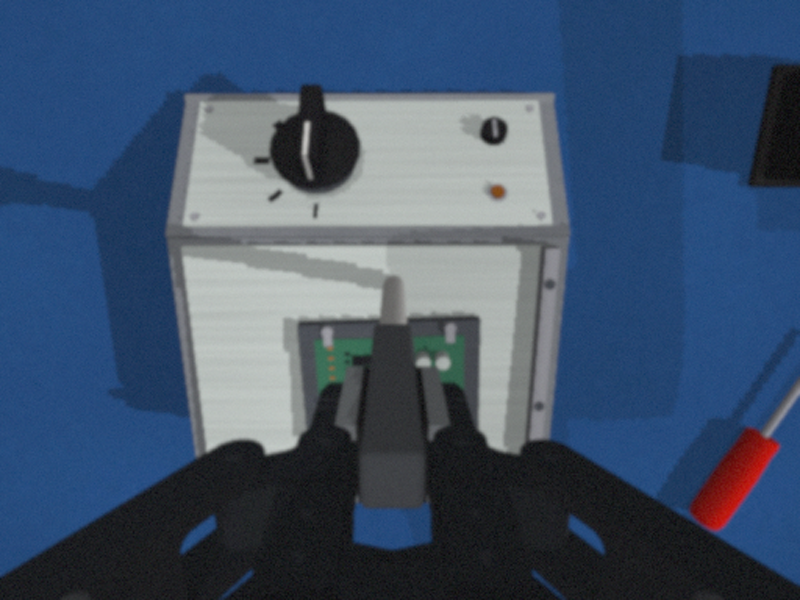

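Wrist view: foot at (393,280) clear in front of the pallet's front edge (299,320)-(480,316); knob pointer bar at (307,150), up-slope toward the white tick. Lower slightly and push +x.

```bash
python3 - <<'E'
from h import *
c=load('w2');P=R.from_euler('z',YAW).as_matrix()
for n,u,v,z in [('fr',299,321,.080),('fl',480,317,.080),('foot',393,277,.079),('panel TL',185,94,.012),('panel TR',554,94,.012),('lstop',544,248,.082)]: print(n,(P.T@(atz(c,u*.64,v*.64,z)-PH)).round(4))
E
python3 -m jog '[[[0,0,0.0045,0,-0.2,0],[-0.008,-0.0015,0,0,0,0],[0,0,0,0,0,0]]]'
python3 -c "
from h import *
rod(.031,.0116,.0745)"
```

```text
fr [ 0.0075 -0.0405  0.08  ]
fl [0.0049 0.0636 0.08  ]
foot [-0.0184  0.0135  0.079 ]
panel TL [-0.1207 -0.1181  0.012 ]
panel TR [-0.1211  0.1154  0.012 ]
lstop [-0.0356  0.0962  0.082 ]
clock: 7.08
eef_pos: [0.5738, 0.0501, 0.2066]
tool_rot: [-0.011, 1.0, 0.0, 0.001]
ft_force: [-0.4, -0.1, -0.4]
grip_width: 0.0144
foot in ph [-0.0041  0.0125  0.0753] F [-0.36 -0.07 -0.38] tiltfix wx,wy deg [0.05 0.07] yaw err deg 0.16
tool delta [-0.0351 -0.001   0.0008]
```

```bash
python3 -m jog '[[[-0.005,0,0.0005,0,0,0],[-0.005,0,0,0,0,0],[-0.005,0,0,0,0,0],[-0.005,0,0,0,0,0],[0,0,0,0,0,0]]]'
python3 -c "
from h import *
rod(.021,.0116,.0745)"
```

```text
clock: 7.7
eef_pos: [0.595, 0.0504, 0.206]
tool_rot: [-0.011, 1.0, 0.0, 0.0]
ft_force: [0.1, 0.2, -0.2]
grip_width: 0.0142
foot in ph [0.0169 0.0124 0.0747] F [ 0.1   0.21 -0.16] tiltfix wx,wy deg [0.05 0.01] yaw err deg 0.15
tool delta [-0.0041 -0.0008  0.0002]
```

```bash
for i in 1 2; do python3 -m jog '[[[-0.002,0,0,0,0,0],[-0.001,0,0,0,0,0],[0,0,0,0,0,0]]]' >/dev/null
python3 -c "
from h import *
rod()"; done
```

```text
foot in ph [0.0196 0.0124 0.0746] F [-1.37 -0.82 -0.39] tiltfix wx,wy deg [ 0.05 -0.04] yaw err deg 0.15
foot in ph [0.0211 0.0128 0.0744] F [-0.73  0.2  -0.34] tiltfix wx,wy deg [ 0.09 -0.2 ] yaw err deg 0.16
```

```bash
for i in 1 2; do python3 -m jog '[[[-0.002,0,0,0,0,0],[0,0,0,0,0,0]]]' >/dev/null
python3 -c "
from h import *
rod()"; done
```

```text
foot in ph [0.0222 0.0128 0.0741] F [-1.41  0.3  -0.24] tiltfix wx,wy deg [ 0.09 -0.3 ] yaw err deg 0.17
foot in ph [0.0226 0.0128 0.0738] F [-3.95  0.31  1.62] tiltfix wx,wy deg [ 0.08 -0.47] yaw err deg 0.17
```

Firm against the back stop (4 N). Now around to the right side.

```bash
python3 -m jog '[[[0.015,0,-0.001,0,-0.4,0],[0.012,0,0,0,0,0],[0,-0.038,0,0,0,0],[0,-0.038,0,0,0,0],[0,0,0,0,0,0]]]'
python3 -c "
from h import *
rod(.067,-.060,.0745)"
```

```text
clock: 9.57
eef_pos: [0.5818, -0.0273, 0.2081]
tool_rot: [-0.012, 1.0, -0.0, 0.007]
ft_force: [-0.2, 0.9, -0.2]
grip_width: 0.0143
foot in ph [ 0.004  -0.0652  0.0769] F [-0.21  0.94 -0.2 ] tiltfix wx,wy deg [-0.01  0.81] yaw err deg 0.27
tool delta [-0.0629  0.0049  0.0032]
```

```bash
python3 -m jog '[[[0,0,0,0,0.8,-0.2],[-0.03,0.002,0.001,0,0,0],[-0.03,0.002,0.001,0,0,0],[0,0,0,0,0,0]]]'
python3 - <<'E'
from h import *
rod(.067,-.050,.0745); c=snap('top','t2');i=cv2.imread('pics/t2.png')
cv2.imwrite('pics/t2b.png',cv2.resize(i[150:240,175:265],None,fx=6.6,fy=6.6,interpolation=cv2.INTER_CUBIC))
E
```

```text
clock: 10.07
eef_pos: [0.6446, -0.0187, 0.2069]
tool_rot: [-0.016, 1.0, 0.0, 0.001]
ft_force: [-0.5, 0.2, 0.5]
grip_width: 0.0146
foot in ph [ 0.0654 -0.0578  0.0756] F [-0.54  0.17  0.49] tiltfix wx,wy deg [0.01 0.14] yaw err deg 0.65
tool delta [-0.0017  0.0078  0.0011]
```

```bash
python3 -m jog '[[[0,0.005,0.001,0,0.1,-0.5],[0,0.005,0,0,0,0],[0,0.005,0,0,0,0],[0,0.005,0,0,0,0],[0,0.005,0,0,0,0],[0,0.005,0,0,0,0],[0,0.005,0,0,0,0],[0,0,0,0,0,0]]]'
python3 -c "
from h import *
rod(.067,-.014,.0745)"
```

```text
clock: 11.12
eef_pos: [0.6399, 0.0194, 0.2072]
tool_rot: [-0.021, 1.0, -0.0, -0.0]
ft_force: [0.1, -0.0, -0.8]
grip_width: 0.0141
foot in ph [ 0.0611 -0.0197  0.0759] F [ 0.15 -0.   -0.84] tiltfix wx,wy deg [-0.03 -0.04] yaw err deg 1.26
tool delta [-0.006   0.0056  0.0013]
```

```bash
python3 -m jog '[[[-0.003,0.001,0.001,0,0,1.2],[0,0.002,0,0,0,0],[0,0,0,0,0,0]]]' >/dev/null; python3 -c "
from h import *
rod(.067,-.014,.0745)"
for i in 1 2; do python3 -m jog '[[[0,0.002,0,0,0,0],[0,0,0,0,0,0]]]' >/dev/null
python3 -c "
from h import *
rod()"; done
```

```text
foot in ph [ 0.0645 -0.0169  0.0748] F [ 0.37 -0.5  -0.36] tiltfix wx,wy deg [-0.05 -0.03] yaw err deg -0.06
tool delta [-0.0025  0.0029  0.0003]
foot in ph [ 0.0645 -0.015   0.0748] F [ 0.23  0.02 -0.09] tiltfix wx,wy deg [-0.05 -0.03] yaw err deg -0.07
foot in ph [ 0.0649 -0.0144  0.0748] F [ 0.07 -1.49 -0.3 ] tiltfix wx,wy deg [-0.2   0.01] yaw err deg -0.12
```

```bash
for i in 1 2; do python3 -m jog '[[[0,0.002,0,0,0,0],[0,0,0,0,0,0]]]' >/dev/null
python3 -c "
from h import *
rod(.067,-.030)"; done
```

```text
foot in ph [ 0.0649 -0.0142  0.0749] F [ 0.57 -2.21 -0.93] tiltfix wx,wy deg [-0.37  0.01] yaw err deg -0.17
tool delta [-0.0022 -0.0158  0.0001]
foot in ph [ 0.0649 -0.0139  0.0749] F [ 0.24 -3.72 -1.29] tiltfix wx,wy deg [-0.54  0.01] yaw err deg -0.22
tool delta [-0.0022 -0.0161  0.0002]
```

Left stop contact (3.7 N at the expected place). A confirming nudge in +x at the new pallet centre, then look.

```bash
python3 -m jog '[[[0,-0.008,0,-0.4,0,0.2],[0,-0.009,0,0,0,0],[0.03,0,-0.001,0,0,0],[0.03,0,-0.001,0,0,0],[0,0,0,0,0,0]]]'
python3 -c "
from h import *
rod(.005,.0445,.075)"
```

```text
clock: 13.12
eef_pos: [0.5818, 0.0112, 0.2073]
tool_rot: [-0.007, 1.0, 0.005, -0.001]
ft_force: [0.5, 0.1, -0.8]
grip_width: 0.0142
foot in ph [ 0.0028 -0.0253  0.076 ] F [ 0.51  0.09 -0.77] tiltfix wx,wy deg [ 0.57 -0.07] yaw err deg -0.35
tool delta [-0.0018  0.0698  0.0017]
```

```bash
python3 -m jog '[[[0.003,0.035,0,0.5,0,-0.3],[0.003,0.034,0.001,0,0,0],[0,0,0,0,0,0]]]' >/dev/null
python3 -c "
from h import *
rod(.019,.0445,.075)"
```

```text
foot in ph [-0.0003  0.0449  0.0763] F [ 0.45 -0.79  0.61] tiltfix wx,wy deg [0.31 0.14] yaw err deg -0.15
tool delta [-0.0193 -0.0004  0.0013]
```

```bash
python3 -m jog '[[[-0.008,0,0.001,0.2,0.1,0],[-0.008,0,0,0,0,0],[-0.003,0,0,0,0,0],[0,0,0,0,0,0]]]' >/dev/null
for i in 1 2 3; do python3 -c "
from h import *
rod()"; python3 -m jog '[[[-0.0015,0,0,0,0,0],[0,0,0,0,0,0]]]' >/dev/null; done
python3 -c "
from h import *
rod()"
python3 -m jog '[[[0.018,0,-0.002,0,0,0],[0.01,0,-0.02,0,0,0],[0.0,0,0,0,0,0]]]'
python3 - <<'E'
from h import *
rod(); c=snap('wrist','w3'); P=R.from_euler('z',YAW).as_matrix()
q=np.array([[.027,-.008,.08],[.027,.097,.08],[.107,-.008,.08]])@P.T+PH
print(proj(c,q)*800/512)
cv2.imwrite('pics/w3b.png',cv2.resize(c['pixels'][:,:,::-1],(800,600),interpolation=cv2.INTER_CUBIC))
E
```

```text
foot in ph [0.0215 0.0425 0.0749] F [ 0.44 -0.09 -0.22] tiltfix wx,wy deg [0.13 0.05] yaw err deg -0.3
foot in ph [0.0216 0.0421 0.0745] F [-1.41 -0.3  -0.22] tiltfix wx,wy deg [ 0.15 -0.1 ] yaw err deg -0.34
foot in ph [0.0219 0.042  0.0744] F [-1.79 -0.09  0.25] tiltfix wx,wy deg [ 0.14 -0.21] yaw err deg -0.34
foot in ph [0.0222 0.0421 0.0743] F [-1.97  0.24  0.49] tiltfix wx,wy deg [ 0.13 -0.33] yaw err deg -0.32
clock: 15.12
eef_pos: [0.5752, 0.0796, 0.2303]
tool_rot: [-0.007, 1.0, 0.001, 0.001]
ft_force: [0.9, -0.7, -0.8]
grip_width: 0.0139
foot in ph [-0.0021  0.0421  0.099 ] F [ 0.87 -0.71 -0.79] tiltfix wx,wy deg [0.13 0.12] yaw err deg -0.33
[[311.3359185  322.1527776 ]
 [481.19681318 321.13328585]
 [317.62264617 435.75249452]]
```

View pics/w3b.png

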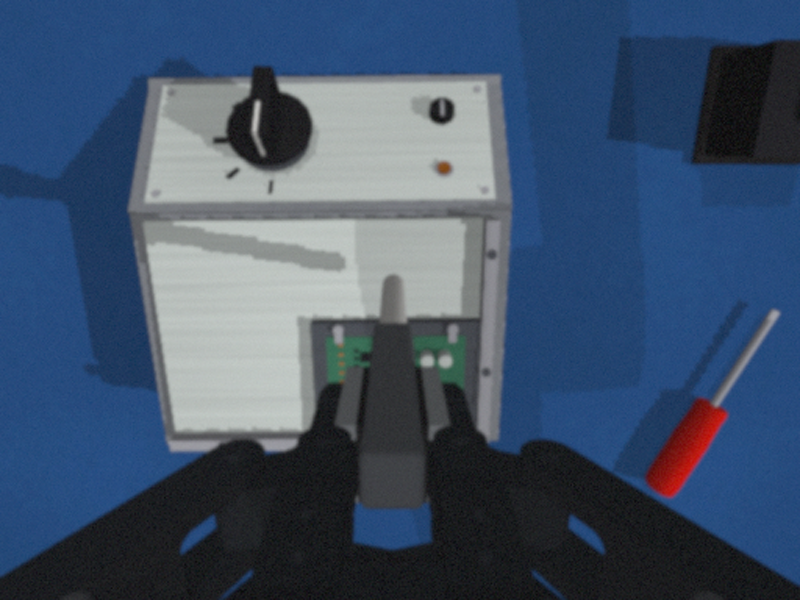

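Pallet front edge at (312,321)-(480,320), matching the predicted home position to 1 px. Returning the stick.

```bash
python3 -m jog '[[[0,0,-0.015,0.1,0.1,0.3],[0.02,0.05,0,0,0,0],[0.02,0.05,0,0,0,0],[0.02,0.05,0,0,0,0],[0.02,0.05,0,0,0,0],[0.015,0.045,0,0,0,0],[0,0,0,0,0,0]]]'
python3 -c "
from h import *
rod(-.1007,.2932,.08)"
```

```text
clock: 16.05
eef_pos: [0.482, 0.3316, 0.2437]
tool_rot: [-0.002, 1.0, 0.001, 0.003]
ft_force: [0.5, -1.0, 0.1]
grip_width: 0.0139
foot in ph [-0.0896  0.2961  0.1124] F [ 0.47 -1.03  0.14] tiltfix wx,wy deg [0.16 0.38] yaw err deg -0.91
tool delta [ 0.0113 -0.0031  0.0324]
```

```bash
python3 -m jog '[[[0.011,-0.003,0.01,0.1,0.3,-0.9],[0,0,0.015,0,0,0],[0,0,0,0,0,0]]]'
python3 - <<'E'
from h import *
rod(-.1007,.2932,.06); c=snap('wrist','w4')
cv2.imwrite('pics/w4b.png',cv2.resize(c['pixels'][100:300,150:380,::-1],None,fx=3,fy=3,interpolation=cv2.INTER_CUBIC))
E
```

```text
clock: 16.42
eef_pos: [0.4728, 0.3283, 0.2178]
tool_rot: [-0.01, 1.0, 0.0, 0.002]
ft_force: [0.2, -0.1, -0.3]
grip_width: 0.0142
foot in ph [-0.0993  0.2927  0.0865] F [ 0.19 -0.09 -0.3 ] tiltfix wx,wy deg [0.03 0.2 ] yaw err deg 0.01
tool delta [0.0015 0.0005 0.0265]
```

View pics/w4b.png

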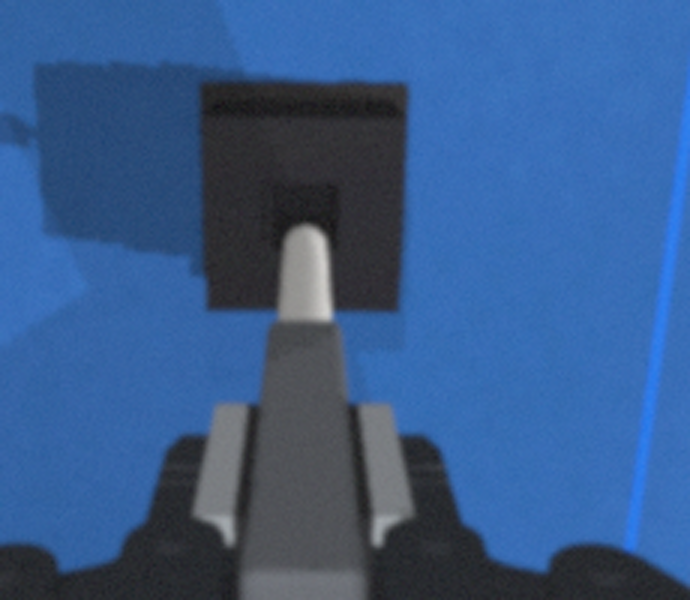

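Foot at (305,230) is centred laterally on the hole (275–338, y 185–245). Lower it.

```bash
python3 -m jog '[[[0.0015,0.0005,0.008,0,0.2,0],[0,0,0.008,0,0,0],[0,0,0.008,0,0,0],[0,0,0,0,0,0]]]'
python3 -c "
from h import *
rod(-.1007,.2932,.03)"
```

```text
clock: 16.98
eef_pos: [0.4732, 0.3286, 0.1942]
tool_rot: [-0.009, 1.0, 0.001, 0.001]
ft_force: [-0.7, -0.2, -0.6]
grip_width: 0.014
foot in ph [-0.099   0.2931  0.0629] F [-0.68 -0.24 -0.61] tiltfix wx,wy deg [0.14 0.17] yaw err deg -0.11
tool delta [ 0.0018 -0.      0.0329]
```

```bash
python3 -m jog '[[[0.002,0,0.008,0.1,0.2,0],[0,0,0.008,0,0,0],[0,0,0.008,0,0,0],[0,0,0,0,0,0]]]'
python3 -c "
from h import *
rod(-.1007,.2932,.01)"
```

```text
clock: 17.48
eef_pos: [0.4709, 0.3286, 0.1684]
tool_rot: [-0.009, 1.0, 0.0, -0.0]
ft_force: [-0.9, -0.0, -0.2]
grip_width: 0.0139
foot in ph [-0.1017  0.293   0.0371] F [-0.92 -0.   -0.16] tiltfix wx,wy deg [ 0.03 -0.05] yaw err deg -0.09
tool delta [-0.001   0.0002  0.0271]
```

```bash
python3 -m jog '[[[-0.001,0,0.009,0,0,0],[0,0,0.009,0,0,0],[0,0,0.007,0,0,0],[0,0,0.003,0,0,0],[0,0,0,0,0,0]]]'
python3 -c "
from h import *
rod(-.1007,.2932,.007)"
```

```text
clock: 18.1
eef_pos: [0.4721, 0.3288, 0.1384]
tool_rot: [-0.009, 1.0, 0.0, -0.0]
ft_force: [0.4, 0.0, -0.8]
grip_width: 0.0143
foot in ph [-0.1005  0.2931  0.0071] F [ 0.4   0.04 -0.85] tiltfix wx,wy deg [ 0.03 -0.04] yaw err deg -0.09
tool delta [0.0002 0.0001 0.0001]
```

```bash
python3 -m jog '[[[0,0,0,0,0,0],[0,0,0,0,0,0],[0,0,0,0,0,0],[0,0,0,0,0,0],[0,0,-0.02,0,0,0],[0,0,-0.03,0,0,0],[0,0,-0.03,0,0,0],[0,0,-0.03,0,0,0],[0,0,-0.01,0,0,0],[0,0,0,0,0,0]]]' 0.05
cat >> h.py <<'E'
A=np.radians(35)
# selector frame: z out of panel, x up slope, y = z x x (=ph +y), tool wants z=-zs, tool y=ph y => tool x=-xs... 
def knob(off):
    """tool delta to put the TCP at selector_grip frame offset (x up slope,y left,z out)"""
    P=R.from_euler('z',YAW).as_matrix()
    zs=np.array([-np.sin(A),0,np.cos(A)]); xs=np.array([np.cos(A),0,np.sin(A)]); ys=np.cross(zs,xs)
    S=P@np.c_[xs,ys,zs]; g=PH+P@(np.array([-.08,-.03,.04])+.028*zs)
    o=bot.get_obs(); M=R.from_quat(o['tool_rot']).as_matrix(); T=S@np.diag([-1,1,-1])
    print('t',o['clock'],'TCP in grip frame',(S.T@(o['eef_pos']-g)).round(4),'delta',(M.T@(g+S@np.array(off)-o['eef_pos'])).round(4),'turn deg',np.degrees(R.from_matrix(M.T@T).as_rotvec()).round(2),'F sel',(S.T@o['ft_force']).round(1))
E
python3 - <<'E'
from h import *
st(); knob([0,0,.08]); c=snap('top','t5'); i=cv2.imread('pics/t5.png')
cv2.imwrite('pics/t5b.png',cv2.resize(i[145:245,95:270],None,fx=4.57,fy=4.57,interpolation=cv2.INTER_CUBIC))
E
```

```text
clock: 19.35
eef_pos: [0.472, 0.3286, 0.2618]
tool_rot: [-0.009, 1.0, 0.0, -0.0]
ft_force: [-0.2, 0.1, -1.0]
grip_width: 0.05
19.35 [0.472  0.3286 0.2618] [-9.2e-03  1.0e+00  2.0e-04 -4.0e-04] [-0.2  0.1 -1. ] 0.049971623342081245 [6.080e-01 3.850e-01 2.840e-01 1.471e+00 1.000e-03 5.890e-01]
t 19.35 TCP in grip frame [0.1104 0.3228 0.1654] delta [ 0.0408 -0.323   0.1332] turn deg [ -0.   -35.05  -0.09] F sel [-0.7  0.1 -0.7]
```

```bash
python3 -m jog '[[[0,-0.05,0,0,0,0],[0,-0.05,0,0,-8.7,0],[0,-0.05,0,0,-8.7,0],[0,-0.055,0,0,-8.7,0],[0,-0.055,0,0,-8.7,0],[0,-0.055,0,0,0,0],[0,0,0,0,0,0]]]' >/dev/null
python3 - <<'E'
from h import *
st(); knob([0,0,.06])
E
```

```text
20.275 [0.4684 0.0034 0.2427] [-0.0092  0.9552 -0.0019  0.2958] [1.1 0.4 0. ] 0.05003353061995652 [ 0.01  -0.258 -0.646  0.581 -0.004 -0.011]
t 20.275 TCP in grip frame [ 0.0912 -0.0022  0.1556] delta [0.0902 0.0033 0.0965] turn deg [-0.55 -0.6   0.13] F sel [ 0.9  0.4 -0.6]
```

View pics/t5b.png

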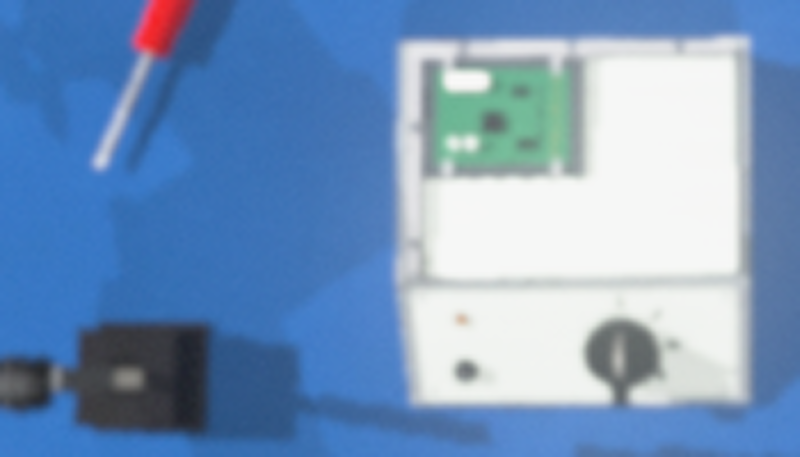

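Top view: pallet flush in the corner, stick upright in the stand. On to the knob.

```bash
python3 -m jog '[[[0.03,0.001,0.02,-0.5,-0.6,0],[0.03,0.001,0.02,0,0,0],[0.03,0.001,0.02,0,0,0],[0,0,0.02,0,0,0],[0,0,0,0,0,0]]]' >/dev/null
python3 - <<'E'
from h import *
knob([0,0,.04]);c=snap('wrist','w6')
P=R.from_euler('z',YAW).as_matrix();zs=np.array([-np.sin(A),0,np.cos(A)]); xs=np.array([np.cos(A),0,np.sin(A)]);g=np.array([-.08,-.03,.04])+.028*zs
print(proj(c,np.array([g+.011*zs,g+.011*zs+.023*xs,g+.011*zs-.023*xs])@P.T+PH)*800/512)
cv2.imwrite('pics/w6b.png',cv2.resize(c['pixels'][:,:,::-1],(800,600),interpolation=cv2.INTER_CUBIC))
E
```

```text
t 20.9 TCP in grip frame [-0.0066  0.0035  0.0723] delta [-0.0069 -0.0036  0.0322] turn deg [ 0.17 -0.44  0.22] F sel [-0.5  0.2  0.1]
[[384.03586426 341.96619797]
 [384.04801284 389.99890106]
 [384.02297261 290.99556389]]
```

View pics/w6b.png

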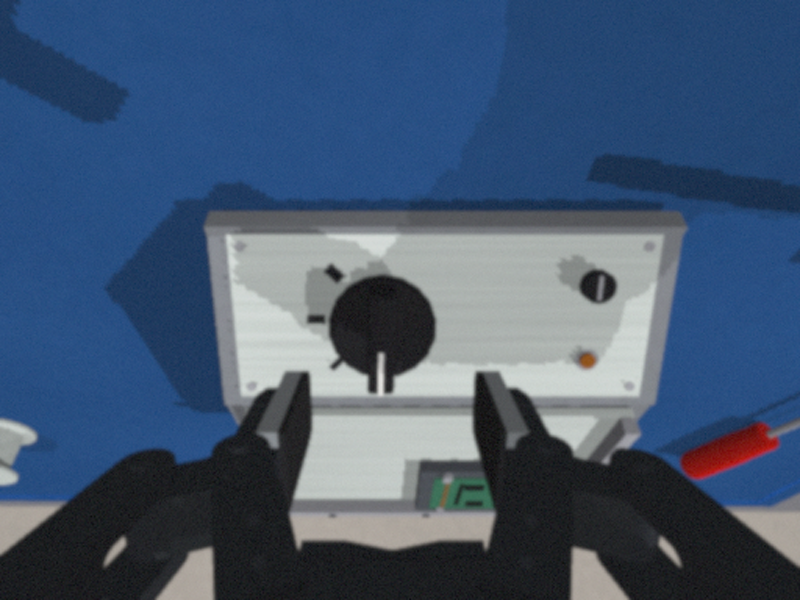

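Pointer at (381,372), tip within ~1.5 mm of the prediction and between the jaws. Descend along the axis.

```bash
python3 -m jog '[[[-0.007,-0.0045,0.02,0.2,-0.4,0.2],[0,0,0.015,0,0,0],[0,0,0,0,0,0]]]' >/dev/null
python3 -c "
from h import *
knob([0,-.001,-.007])"
```

```text
t 21.325 TCP in grip frame [0.0028 0.0008 0.0379] delta [ 0.0029 -0.0019  0.0449] turn deg [0.09 0.11 0.16] F sel [-0.3 -0.4  1. ]
```

```bash
python3 -m jog '[[[0.003,-0.002,0.015,0,0.1,0.2],[0,0,0.012,0,0,0],[0,0,0.009,0,0,0],[0,0,0,0,0,0]]]' >/dev/null
python3 -c "
from h import *
knob([0,-.001,-.007])"
```

```text
t 21.825 TCP in grip frame [0.0034 0.0001 0.0032] delta [ 0.0035 -0.0011  0.0102] turn deg [0.17 0.3  0.05] F sel [-0.7  0.8  0.5]
```

```bash
python3 -m jog '[[[0.0035,-0.001,0.009,0.2,0.3,0],[0,0,0,0,0,0]]]' >/dev/null
python3 -c "
from h import *
knob([0,-.001,-.007])"
python3 -m jog '[[[0,0,0,0,0,0],[0,0,0,0,0,0],[0,0,0,0,0,0],[0,0,0,0,0,0],[0,0,0,0,0,0]]]' 0.008
python3 -c "
from h import *
knob([0,-.001,-.007])"
```

```text
t 22.075 TCP in grip frame [ 0.0004 -0.0008 -0.0057] delta [ 0.0004 -0.0002  0.0013] turn deg [-0.04  0.05  0.06] F sel [0.  0.3 0.6]
clock: 22.7
eef_pos: [0.4863, 0.0049, 0.0587]
tool_rot: [-0.01, 0.954, 0.002, 0.301]
ft_force: [0.7, 0.5, -1.1]
grip_width: 0.0105
t 22.7 TCP in grip frame [ 0.0003 -0.001  -0.0054] delta [0.0003 0.     0.0016] turn deg [-0.05  0.05  0.05] F sel [-0.   0.5 -1.3]
```

```bash
python3 -m jog '[[[0,0,0.003,0,0,0],[0,0,0.003,0,0,0],[0,0,0.003,0,0,0],[0,0,0.002,0,0,0],[0,0,0,0,0,0]]]'
python3 -c "
from h import *
knob([0,-.001,-.015])"
```

```text
clock: 23.32
eef_pos: [0.4914, 0.0051, 0.0513]
tool_rot: [-0.01, 0.953, 0.002, 0.303]
ft_force: [-3.6, -0.9, 4.6]
grip_width: 0.0106
t 23.325 TCP in grip frame [ 0.0003 -0.001  -0.0144] delta [ 0.0003 -0.      0.0006] turn deg [-0.05  0.26  0.05] F sel [-0.4 -0.9  5.8]
```

```bash
python3 -m jog '[[[0,0,0.0005,0,0,8],[0,0,0.0005,0,0,8],[0,0,0.0005,0,0,8],[0,0,0,0,0,0]]]' >/dev/null
python3 -c "
from h import *
knob([0,-.001,-.015])"
```

```text
t 23.825 TCP in grip frame [ 0.0003 -0.0006 -0.0144] delta [ 0.0002 -0.0005  0.0006] turn deg [  0.08   0.4  -24.74] F sel [-1.3 -1.1  6. ]
```

```bash
python3 -m jog '[[[0,0,0.0005,0,0,8],[0,0,0.0005,0,0,8],[0,0,0.0003,0,0,4],[0,0,0,0,0,0]]]' >/dev/null
python3 -c "
from h import *
knob([0,-.001,-.015])"
```

```text
t 24.325 TCP in grip frame [ 0.0005 -0.0004 -0.0144] delta [-0.0001 -0.0008  0.0006] turn deg [  0.24   0.52 -45.4 ] F sel [0.4 0.6 6.9]
```

```bash
python3 -m jog '[[[0,0,-0.004,0,0,0],[0,0,-0.005,0,0,0],[0,0,0,0,0,0]]]' >/dev/null
python3 -c "
from h import *
knob([0,-.001,-.0054])"
python3 -m jog '[[[0,0,0,0,0,0],[0,0,0,0,0,0],[0,0,0,0,0,0],[0,0,0,0,0,0],[0,0,-0.01,0,0,0],[0,0,-0.03,0,0,0],[0,0,-0.03,0,0,0],[0,0,-0.03,0,0,0],[0,0,0,0,0,0]]]' 0.045
python3 - <<'E'
from h import *
knob([0,0,.08]);c=snap('wrist','w7');P=R.from_euler('z',YAW).as_matrix()
zs=np.array([-np.sin(A),0,np.cos(A)]); xs=np.array([np.cos(A),0,np.sin(A)]);g=np.array([-.08,-.03,.04])+.028*zs
ys=np.array([0,1,0]); b=(xs-ys)/2**.5
print(proj(c,np.array([g+.011*zs,g+.011*zs+.023*b,g+.011*zs-.023*b])@P.T+PH)*800/512)
cv2.imwrite('pics/w7b.png',cv2.resize(c['pixels'][:,:,::-1],(800,600),interpolation=cv2.INTER_CUBIC))
E
```

```text
t 24.7 TCP in grip frame [ 0.0005 -0.0004 -0.0053] delta [-0.0001 -0.0008  0.    ] turn deg [  0.23   0.5  -45.4 ] F sel [-0.2 -0.6 -2. ]
clock: 25.82
eef_pos: [0.4252, 0.0044, 0.1434]
tool_rot: [0.359, 0.882, 0.121, 0.28]
ft_force: [-0.3, 0.3, -0.2]
grip_width: 0.0448
t 25.825 TCP in grip frame [-0.0011 -0.0003  0.0991] delta [-0.0004  0.0009  0.0191] turn deg [  0.24   0.47 -45.39] F sel [-0.3  0.3  0. ]
[[393.06301892 307.26440143]
 [393.32726367 351.3898783 ]
 [392.78352734 260.59290162]]
```

View pics/w7b.png

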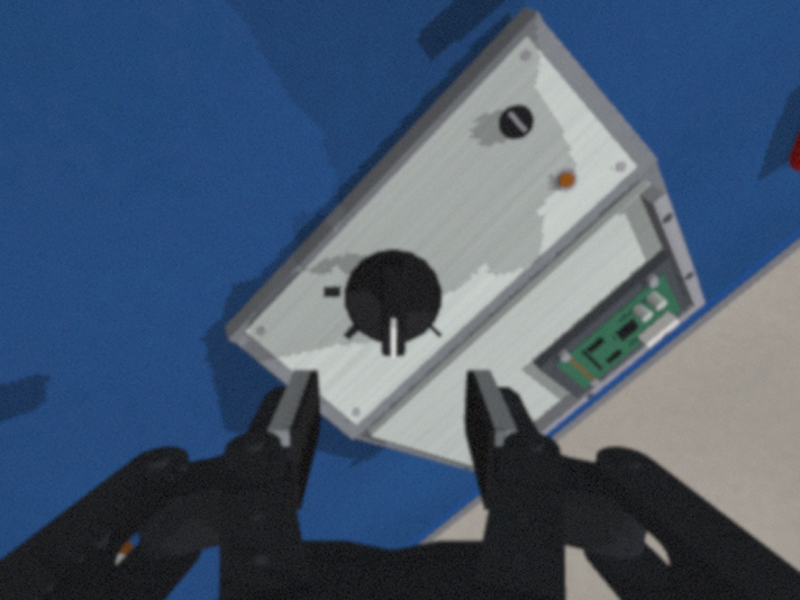

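Pointer is vertical at (393,337), matching the predicted 45° bar direction (393,351), with the "off" tick now to its right; the knob is out, and the pallet is still in its corner. Hand in.

```bash
python3 -c "
from h import *
print(bot.job_done()); st()"
```

```text
the job is handed in; nothing more can be done
None
the job is handed in; nothing more can be done
```

I did the whole job in about 26 s of the 67 s allowed and handed it in. It gave no verdict, so the results below are from my own checks.

- **Pallet:** I pushed it with the stick's rod against the back stop, then the left stop, then nudged it once more towards the back. The rod met firm resistance at each stop where expected. Afterwards the pallet's front edge was about 1 px from its predicted home position in the wrist view. The top view also showed it square in the corner.
- **Stick:** my first grip was about 11 mm off centre, so I regripped before lifting it. I put it back down to the height it started at, and the top view after release showed it in the stand, with the arm over its handle. I did not take another picture of it after that.
- **Selector:** I pushed it in 9 mm, turned it 45.4° clockwise and followed it back out the full 9 mm before letting go. The last wrist picture showed the pointer at the first heat setting and the knob out. The knob's tip sat 2–3 px from its predicted position both before and after, which fits a small calibration offset.

None of the checks failed. I moved nothing else on the bench, but did not measure the bottle, reel, screwdriver or magnifier again at the end. The gripper was open and about 10 cm clear of everything when I handed in.

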